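# Hold the thickness probe square on the glass plate's white dot

## Task

Take a thickness reading of the cold amber glass plate: draw the orange-handled probe up out of its blue square tube, then set its sprung brass tip inside the white dot, the probe square to the sloping glass, and press gently so that the tip is pushed about half of its travel in and not bottomed. Finish while still holding the probe there in the gripper, steady and with nothing else carrying it; leave the plate's slope and all other things as they are.

Things in the scene. Friction and masses are not known exactly. Their poses are not given: they have to be found in the camera images.
- probe: thickness probe, 177 mm long, 0.17 kg. Origin: centre of its steel collar's underside (collar 40 mm wide, 5 thick); z towards the handle. Orange handle, 24 x 24 mm (flats face x and y), z = 5 to 95 mm: grip here. Below: round stem, 20 mm wide, to z = -60; then the brass tip, 8 mm wide, ball end, to z = -82. Starts upright in the tube, collar on the rim, stem loose by 3 mm all round
- probe_spring (a joint): how far the sprung tip is pushed into the stem, m: 0 = fully out (as at the start), 0.012 = bottomed. The spring pushes back with about 1.05 N at 0, 3.1 N at 0.006 and 5.2 N at 0.012, and is stiff beyond that
- tip (a point): the end of the sprung tip, on the probe's axis, 82 mm below the collar's underside when the tip is fully out; z as the probe's
- holder: blue upright square steel tube, 34 x 34 mm outside, 26 x 26 mm inside, 100 mm tall, open on top, on a fixed steel foot 90 x 90 x 8 mm; it is bolted down. Origin: centre of the foot's underside; the rim is 108 mm above it
- rest: grey tilting rest, bolted down: base 150 x 190 x 10 mm, two cheeks 95 mm high at y = +-78 mm with black knobs out to y = +-96; between them a steel bed, pivoted along the rest's y at 84 mm height, carries the amber glass plate (130 x 110 x 15 mm; corner clips stand 3 mm proud, 50 mm in x, 51 in y from its middle). Origin: centre of the base's underside; -x side faces the robot roughly
- rest_tilt (a joint): slope of the plate, rad: 0 = level, growing as the far (+x) edge rises, so that the glass faces more towards the robot; a tight friction hinge that stays put under light pushes
- spot (a point): centre of the white dot (24 mm diameter) on the glass surface; z points out of the glass, square to it, x and y lie in the glass; it is 18 mm (x) and 20 mm (y) from the plate's middle. A blue dot of the same size elsewhere on the plate is not the one
- jar_blue: glass jar of colour chips with a blue cap, 64 mm diameter, 90 mm tall; loose, to be left alone. Origin: on its underside, near its middle
- jar_green: green glass jar with a steel cap, 64 mm diameter, 100 mm tall; loose, to be left alone. Origin: on its underside, near its middle
- paperweight: amber glass paperweight, 72 mm diameter, 56 mm tall; loose, to be left alone. Origin: on its underside, near its middle
- wax: yellow wax puck, 68 mm diameter, 24 mm tall; loose, to be left alone. Origin: on its underside, near its middle
- shears: steel shears with red loop handles, about 225 x 112 mm, 12 mm thick, lying flat; loose, to be left alone. Origin: on its underside, under the pivot
- jacks: steel jacks (long sprung tongs), about 340 x 82 mm, 12 mm thick, lying flat; loose, to be left alone. Origin: on its underside, near its middle
- paddle: cork paddle with a wooden handle, about 268 x 90 mm, 20 mm thick, lying flat; loose, to be left alone. Origin: on its underside, near its middle
There are look-alikes about, which are no part of the job. What is shaped like the probe but black is not meant. Leave any pink look-alike of the holder alone.

How it is judged (in metres and radians):
On the way:
1. the probe is drawn out: its tip above the tube's rim, gripped by the fingers (z of tip in the frame of holder above 0.11 m and contact force between probe and the fingers above 1 N), for 0.1 s.
At the end, for the whole second after the job is handed in: Through the last second the gripper holds the probe still (under 20 mm/s), tip within 8 mm of the white dot's centre, axis within 0.15 rad of square to the glass, tip pushed in 2.5 to 10.5 mm, pressing the plate with 1.2 to 7 N, clear of the holder (distance between tip and spot below 0.008 m and angle between the z axis of probe and the z axis of spot, either way round below 0.15 rad and value of joint probe_spring between 0.0025 and 0.0105 m and contact force between probe and rest between 1.2 and 7 N and contact force between probe and the fingers above 1 N and contact force between probe and holder below 0.1 N and linear speed of probe below 0.02 m/s); the arm keeps its last pose, push and grip.
It fails at once if the plate or rest is pushed harder than 20 N (contact force between anything else and rest above 20 N).
It fails at once if the plate's slope is changed by shifting the marked spot more than 6 mm (distance of spot from where it was at the start of the episode above 0.006 m).
It fails at once if a bystander is shifted by more than 30 mm (distance of any of jar_blue, jar_green, paperweight, wax, shears, jacks, paddle from where it was at the start of the episode above 0.03 m).
It also fails if it takes over 40 s, if anything falls off the work surface, if the arm or the gripper's body presses on something with over 40 N, if the wrist force passes 120 N, or if a joint passes its speed limit or range.

## Robot

A 7-joint arm with a two-finger parallel gripper is mounted at the origin on the work surface. World frame = base frame: x ahead of the robot, y to its left, z up, the work surface at z = 0. Lengths are in mm, angles in rad, forces in N, time in s.
With the tool pointing down it reaches from about 425 to 950 mm from the base axis. Payload 16.7 kg.
Tool frame: the origin (TCP) lies midway between the tips of the shut fingers; the grasp point (between the pads) lies 19 mm behind it; z points along the fingers, y is the line along which they close (so a half turn about z gives the same grasp; the last joint's range is limited). The gripper opens to 94 mm and grips with 3 to 60 N. Pads are 16 mm wide; open, the fingers measure 119 mm over their backs; the gripper's body (75 mm by 177 mm) begins 78 mm behind the grasp point.
Start: joints at [0.992, 0.426, 0.074, 1.606, -0.034, 1.111, -0.067], TCP at [281.23, -613.583, 205.467] pointing down, gripper open.
Joint ranges: [-2.85, 2.85], [-0.5, 2.14], [-1.23, 1.37], [0.21, 2.46], [-1.02, 4.16], [0.16, 2.05], [-2.73, 2.73]. Speed limits (rad/s): [1.89, 1.89, 2.39, 2.39, 3.01, 3.01, 3.01].

## Interface

Orientations are given as a 3x3 rotation matrix whose columns are the frame's x, y, z axes.
In Python, from bench import ctrl, capture, camera_model, order gives the robot as it stands.
- The arm moves only by the tool step_arm, never from a script. Its argument "plan" is a list of rows, each a list of 3 entries, a list of its own where there are three numbers: the turn, a rotation vector about the tool's x, y, z scaled (see below), then the shift along the tool's x, y, z scaled (see below), then the closure, from -1 (fully open) to 1 (shut). In form: [[[ax, ay, az], [dx, dy, dz], gripper], ...]. A call has 1 to 12 rows; each row shifts and turns the commanded pose from where the row before left it, along the tool's axes as they then stand; what a row does not reach is not made up. The controller multiplies each number of a shift by 200 mm and each number of a turn by 180 degrees. A row lasts 1/10 s, in which the tool goes at most 50 mm and 8.59 degrees, less where a joint would pass 70% of its speed; a pose out of reach is approached as far as the arm can. A call with a number of a shift or a turn outside -1 to 1 is refused whole. A call with a gripper value outside its range is refused whole. The fingers move at their own pace and stop on an object; the grip force is fixed at half the most. Time passes only in rows, so rows that do not move let the fingers close. It gives the time, the measured TCP pose, the force, the opening and the grip force at its end, in the units of the state.
- ctrl.sense(): the state, without advancing time (a new reading comes with each control period).
- capture(name): name is "side" or "top"; returns the picture (400x640x3 uint8, blue, green, red); there is no depth.
- camera_model(name): a dict with "intrinsics" (3x3 intrinsics, pixels), "R" (3x3) and "t" (3): a world point X has camera coordinates R X + t. Camera axes: x right, y down, z forward; pixel columns grow to the right and rows downward; lengths in mm; the calibration is good to about 2 mm. A picture is of the moment at which its call begins. camera_model takes no time and is no camera call.
- order.close_job(): hands the job in; it is judged then, once.
The state is a dict: "time_s": time; "q": joint angles; "joint_velocities": joint speeds; "effort": joint torques, N m; "tcp_pos": TCP position; "tool_rot": TCP orientation; "ft_force": force on the tool from outside, world axes, zero at the start; "moment": the same for the moment, N m; "finger_gap": opening from 0.0 (shut) to 1.0 (fully open); "finger_force": force on a finger pad.
Only numpy, scipy, OpenCV 4.12 (cv2) and the standard library are available. Lean on these libraries where they do the work, as an engineer would, in place of code of your own. Each camera call takes 0.05 s, during which the arm holds its last target. There are 200 camera calls.

## Working session

There is one attempt and no reset: what is moved stays moved. The work goes in short steps, Python scripts to look and compute and a tool call to move; the robot and the scene stay as the last step left them, time stands still between calls to the robot, and variables do not carry over. Pictures are saved under pics/ and viewed, at most 10 in all, crops included, and the job is handed in when it is done.

Besides the shell and the picture viewer there is one more tool, called after "Request:" by a JSON object that holds its "method" and its "body". step_arm: Moves the arm, as the interface text tells. Shifts and turns lie within -1 to 1; 1 stands for 200 mm of shift or 180 degrees of turn. Its arguments: {"type":"object","properties":{"plan":{"type":"array","items":{"type":"array"}}},"required":["plan"]}

```bash
mkdir -p pics && ls && python3 - <<'E'
from bench import ctrl,capture,camera_model
import cv2,numpy as np
for n in("side","top"):
    cv2.imwrite(f"pics/{n}0.png",capture(n)); m=camera_model(n); print(n,np.round(m["intrinsics"],1).tolist(),np.round(m["R"],4).tolist(),np.round(m["t"],1).tolist())
s=ctrl.sense(); print(s)
E
```

```text
pics
side [[398.5, 0.0, 317.8], [0.0, 398.5, 202.2], [0.0, 0.0, 1.0]] [[-0.9844, -0.1753, 0.0132], [-0.1136, 0.5768, -0.809], [0.1342, -0.7979, -0.5877]] [539.0, 177.6, 957.4]
top [[411.0, 0.0, 320.6], [0.0, 411.0, 202.3], [0.0, 0.0, 1.0]] [[0.0269, -0.9995, -0.0175], [-0.9894, -0.0241, -0.1434], [0.1429, 0.0212, -0.9895]] [-31.8, 562.5, 1180.1]
{'time_s': 0.1, 'q': array([ 0.9914964 ,  0.42666219,  0.07384311,  1.60653467, -0.03409902,
        1.11078205, -0.06708891]), 'joint_velocities': array([-2.68624969e-03, -5.72736119e-04, -1.30304688e-03, -2.42450757e-03,
       -3.75857268e-04,  6.91171270e-05,  5.81051279e-05]), 'effort': array([ 1.02748600e-02, -9.37454081e+01,  3.67745496e+00, -4.55037904e+01,
       -4.85807913e-02,  1.67131639e-02, -2.45085675e-05]), 'tcp_pos': array([ 281.08445884, -613.26499836,  204.85386707]), 'tool_rot': array([[ 9.09053631e-01,  4.16678781e-01, -5.37188622e-04],
       [ 4.16679121e-01, -9.09053094e-01,  9.91137661e-04],
       [-7.53469466e-05, -1.12483257e-03, -9.99999365e-01]]), 'ft_force': array([-0.85600779,  0.20945069, -0.21665285]), 'moment': array([ 0.07323313, -0.06252966,  0.04417157]), 'finger_force': 0.0, 'finger_gap': 0.998498347672995}
```

View pics/side0.png

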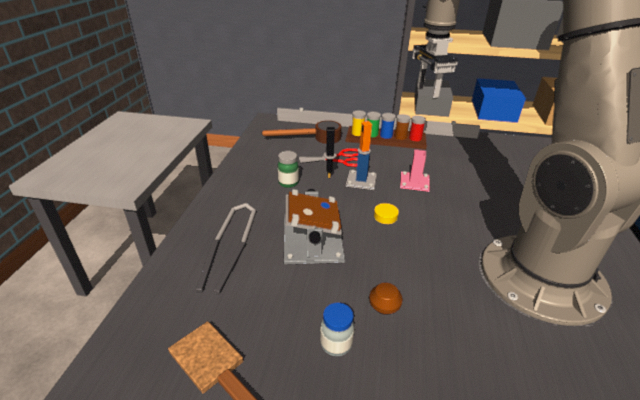

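View pics/top0.png

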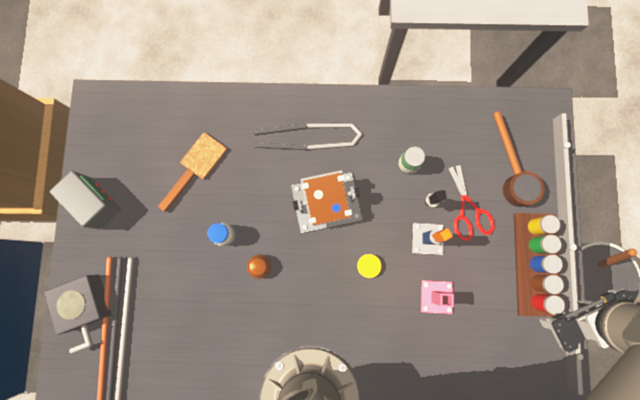

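Top and side views: probe candidates are the orange handle in the blue tube (side 365,137; top 441,236), the black look-alike (side 330,150; top 436,198), the pink tube (side 416,170; top 438,297) and the orange/wood handles (side 290,132; top 505,140). I choose the orange one in the blue tube. The rest is at side (313,225), top (327,200), with its white dot at side (308,212), top (319,195). Next is a close crop.

```bash
python3 - <<'E'
import cv2,numpy as np
s=cv2.imread("pics/side0.png");t=cv2.imread("pics/top0.png")
def c(i,x,y,w=100,h=75): return cv2.resize(i[y:y+h,x:x+w],(400,300),interpolation=cv2.INTER_CUBIC)
cv2.imwrite("pics/crop0.png",np.vstack([np.hstack([c(s,265,185),c(s,315,115)]),np.hstack([c(t,277,162),c(t,395,190)])]))
E
```

```text
(no output)
```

View pics/crop0.png

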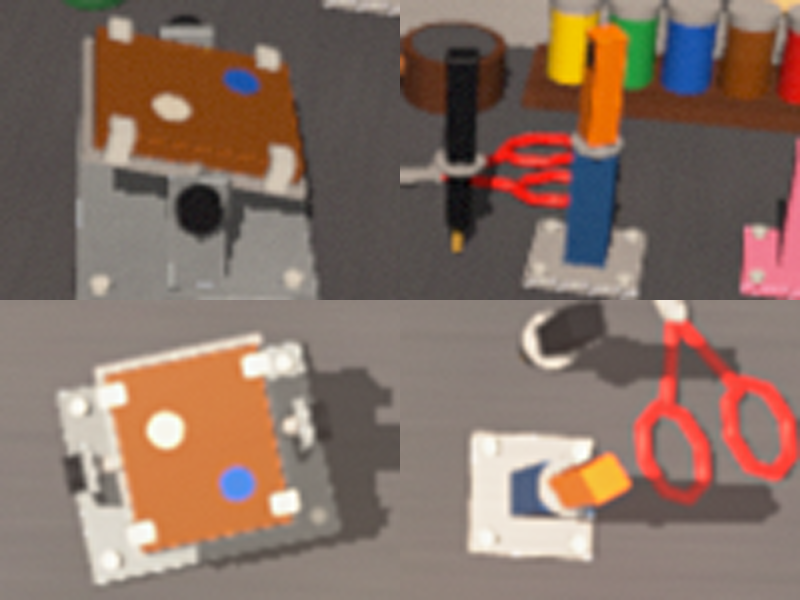

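The crop confirms the orange handle in the blue tube, with the collar on the rim and the handle yawed relative to the foot. The plate has its white dot at side ≈(308,212), top ≈(318,195), and four white clips at its corners. I'll measure these now.

```bash
cat > h.py <<'E'
import cv2,numpy as np
from bench import camera_model
M={n:camera_model(n) for n in("side","top")}
def P(n): m=M[n]; return m["intrinsics"]@np.c_[m["R"],m["t"]]
def proj(n,X): p=P(n)@np.append(X,1); return p[:2]/p[2]
def tri(a,b):
    X=cv2.triangulatePoints(P("side"),P("top"),np.array(a,float).reshape(2,1),np.array(b,float).reshape(2,1)); X=(X[:3]/X[3]).ravel()
    return X,max(np.linalg.norm(proj("side",X)-a),np.linalg.norm(proj("top",X)-b))
def ray(n,p,z):
    m=M[n]; R=np.array(m["R"]);C=-R.T@m["t"]; d=R.T@np.linalg.solve(m["intrinsics"],[p[0],p[1],1]); return C+d*(z-C[2])/d[2]
def blobs(im,lo,hi,box,amin=4):
    x0,y0,x1,y1=box; k=cv2.inRange(cv2.cvtColor(im[y0:y1,x0:x1],cv2.COLOR_BGR2HSV),np.array(lo),np.array(hi))
    n,l,s,c=cv2.connectedComponentsWithStats(k); return k,[(np.round(c[i]+[x0,y0],2).tolist(),int(s[i,4]),(s[i,:4]+[x0,y0,0,0]).tolist()) for i in range(1,n) if s[i,4]>=amin]
E
python3 - <<'E'
from h import *
S=cv2.imread("pics/side0.png");T=cv2.imread("pics/top0.png")
bs=(284,186,342,236);bt=(290,165,362,232)
for nm,I,b in(("side",S,bs),("top",T,bt)):
    for c,lo,hi in(("white",(0,0,150 if nm=="side" else 225),(180,70,255)),("blue",(100,100,80),(130,255,255)),("amber",(3,120,60),(22,255,255))):
        k,B=blobs(I,lo,hi,b); print(nm,c,B)
        if c=="amber":
            q=max(cv2.findContours(k,0,1)[0],key=cv2.contourArea); print(" quad",(cv2.approxPolyDP(cv2.convexHull(q),4,True)[:,0]+b[:2]).tolist())
for nm,I,b in(("side",S,(350,115,385,195)),("top",T,(425,222,460,250))):
    k,B=blobs(I,(3,150,100),(20,255,255),b,30); print(nm,"orange",B)
    q=max(cv2.findContours(k,0,1)[0],key=cv2.contourArea); print(" hull",(cv2.approxPolyDP(cv2.convexHull(q),1.2,True)[:,0]+b[:2]).tolist())
# brighter top face in top view
g=T[224:248,430:460].astype(int); print(g[:,:,1]);
E
```

```text
side white [([294.5, 191.86], 28, [292, 190, 6, 5]), ([311.26, 192.52], 23, [306, 192, 12, 2]), ([294.17, 218.81], 195, [285, 195, 30, 34]), ([331.41, 198.93], 27, [329, 197, 6, 5]), ([307.56, 211.64], 36, [304, 209, 8, 6]), ([333.23, 228.62], 101, [323, 222, 18, 12]), ([318.5, 229.5], 12, [316, 229, 6, 2])]
side blue [([324.71, 205.03], 34, [321, 203, 8, 5])]
side amber [([313.32, 210.67], 1248, [289, 192, 53, 38])]
 quad [[289, 192], [336, 201], [341, 227], [289, 221]]
top white [([311.88, 183.21], 131, [301, 171, 41, 33]), ([343.18, 177.44], 62, [338, 175, 12, 6]), ([295.89, 188.06], 18, [294, 186, 5, 5]), ([318.0, 194.0], 61, [314, 190, 9, 9]), ([349.0, 192.71], 7, [348, 192, 3, 3]), ([307.2, 206.8], 5, [307, 205, 2, 4]), ([347.73, 212.27], 33, [345, 210, 7, 6]), ([308.4, 215.2], 5, [308, 214, 2, 3]), ([311.29, 220.9], 52, [308, 217, 8, 10]), ([303.55, 226.69], 29, [301, 224, 6, 6])]
top blue [([335.91, 207.48], 44, [333, 204, 7, 8])]
top amber [([326.19, 198.5], 1458, [304, 173, 46, 52])]
 quad [[340, 173], [349, 216], [313, 224], [304, 181]]
side orange [([366.02, 136.47], 369,
[... 2548 characters left out ...]
126 100  81  79  81  83
   83  83  85  84  84  83  83  83  83  83  83  82]
 [ 84  82  94 122 158 202 218 216 205 168 143 135 157 121  85  82  83  82
   84  82  82  81  83  83  81  82  82  82  82  84]
 [156 152 149 148 157 174 182 184 181 155 139 144 161 120  85  82  85  84
   84  83  85  84  84  84  83  84  84  83  82  81]
 [230 230 229 227 226 224 223 223 221 193 178 178 165 118  96  98 100 102
  101 102 101 101 101 101 101 101  98  88  84  82]
 [232 232 231 232 231 231 230 230 231 227 228 229 206 138 115 123 128 126
  126 128 127 127 127 127 129 128 123 108 102 101]
 [229 229 229 228 228 228 227 227 228 230 231 232 213 142 121 128 131 131
  132 132 132 132 131 131 131 132 131 129 126 126]]
```

```bash
python3 - <<'E'
from h import *
T=cv2.imread("pics/top0.png");S=cv2.imread("pics/side0.png")
A=dict(white=((307.56,211.64),(318,194)),blue=((324.71,205.03),(335.91,207.48)),pm=((294.5,191.9),(341.5,177.8)),mm=((331.4,198.9),(348,212.5)),mp=((335,226.5),(311.8,220)),pp=((294.7,219.2),(304.7,185.2)))
X={}
for k,(a,b) in A.items(): X[k],e=tri(a,b); print(k,np.round(X[k],1),round(e,2))
d=lambda a,b:round(np.linalg.norm(X[a]-X[b]),1)
print("pm-mm",d("pm","mm"),"pp-mp",d("pp","mp"),"pm-pp",d("pm","pp"),"mm-mp",d("mm","mp"),"w-b",d("white","blue"))
C=np.array([X[k] for k in("pm","mm","mp","pp")]);c=C.mean(0);n=np.linalg.svd(C-c)[2][2];n*=np.sign(n[2])
Q=C-c; print("centre",c,"n",n,"tilt",np.degrees(np.arccos(n[2])),"res",np.round(Q@n,1))
ux=(X["pm"]+X["pp"]-X["mm"]-X["mp"]);uy=X["pp"]+X["mp"]-X["pm"]-X["mm"]
print("yaw x",np.degrees(np.arctan2(ux[1],ux[0])),"slope",np.degrees(np.arcsin(ux[2]/np.linalg.norm(ux))),"yaw y",np.degrees(np.arctan2(-uy[0],uy[1])),"rise y",uy[2]/np.linalg.norm(uy))
print("dots vs plane",[(round((X[k]-c)@n,1),round((X[k]-c)@ux/np.linalg.norm(ux),1),round((X[k]-c)@uy/np.linalg.norm(uy),1)) for k in("white","blue")])
# probe top face
hsv=cv2.cvtColor(T,cv2.COLOR_BGR2HSV);k=((hsv[...,0]<25)&(hsv[...,1]>120)&(T[...,1]>160)).astype(np.uint8);k[:222]=0;k[250:]=0;k[:,:428]=0;k[:,462:]=0
q=max(cv2.findContours(k,0,1)[0],key=cv2.contourArea)[:,0].astype(float)
W=np.array([ray("top",p,203)[:2] for p in q],np.float32);r=cv2.minAreaRect(W);print("top face",r,k.sum())
ys,xs=np.nonzero(k);pc=(xs.mean(),ys.mean());print(pc,ray("top",pc,203))
E
```

```text
white [577.1 -10.6 102.3] 0.24
blue [542.  -62.2  90.1] 0.07
pm [624.1 -75.7 111. ] 0.01
mm [529.2 -96.8  86.9] 0.08
mp [505.4   5.7  79.3] 0.19
pp [601.   27.6 104.7] 0.29
pm-mm 100.1 pp-mp 101.3 pm-pp 106.1 mm-mp 105.5 w-b 63.6
centre [564.93394904 -34.7990851   95.49535825] n [-0.25320623  0.00767639  0.96738187] tilt 14.674212095077344 res [-0.3  0.3 -0.3  0.3]
yaw x 12.739233011542913 slope 14.225719514998868 yaw y 12.854328981878998 rise y -0.06583943821696665
dots vs plane [(np.float64(3.7), np.float64(18.4), np.float64(20.4)), (np.float64(0.4), np.float64(-28.9), np.float64(-21.2))]
top face ((466.0766296386719, -339.1529541015625), (22.01103973388672, 22.782075881958008), 33.41660690307617) 83
(np.float64(445.3734939759036), np.float64(234.18072289156626)) [ 465.95184659 -338.16487242  203.        ]
```

```bash
cat >> h.py <<'E'
from scipy.spatial.transform import Rotation as Ro
from bench import ctrl
def frame(yd,z):  # tool frame with z axis z, y axis near direction yd
    z=np.array(z)/np.linalg.norm(z);y=np.array(yd,float);y-=z*(y@z);y/=np.linalg.norm(y);return np.c_[np.cross(y,z),y,z]
def go(p,R):
    s=ctrl.sense();A=s["tool_rot"];rv=Ro.from_matrix(A.T@R).as_rotvec()
    print("t",s["time_s"],"tcp",np.round(s["tcp_pos"],1),"F",np.round(s["ft_force"],2),"gap",round(s["finger_gap"],3),"ff",round(s["finger_force"],1))
    print("turn units",np.round(rv/np.pi,4),"deg",round(np.degrees(np.linalg.norm(rv)),2),"shift before turn",np.round(A.T@(p-s["tcp_pos"])/200,4),"after turn",np.round(R.T@(p-s["tcp_pos"])/200,4))
a=np.radians(-56.6);YD=[np.cos(a),np.sin(a),0];DOWN=frame(YD,[0,0,-1])
yw,ti=np.radians(12.8),np.radians(14.4);N=np.array([-np.sin(ti)*np.cos(yw),-np.sin(ti)*np.sin(yw),np.cos(ti)])
SPOT=np.array([577.1,-10.6,102.3])
E
python3 - <<'E'
from h import *
print("black top",tri((330.5,127.5),(442.5,196)), "orange top side check",tri((365.5,122.5),(445.4,234.2)))
go(np.array([466,-338.5,260]),DOWN)
E
```

```text
black top (array([ 569.87863354, -340.10789965,  175.1898649 ]), np.float64(0.628615762597256)) orange top side check (array([ 467.04699129, -338.5604813 ,  201.96059001]), np.float64(0.42097157463824614))
t 0.1 tcp [ 281.1 -613.3  204.9] F [-0.86  0.21 -0.22] gap 0.998 ff 0.0
turn units [-0.0004 -0.     -0.0487] deg 8.78 shift before turn [ 1.4129 -0.8639 -0.2749] after turn [ 1.5281 -0.638  -0.2757]
```

Request:
{"method": "step_arm", "body": {"plan": [[[0,0,-0.0243],[0,0,-0.138],-1],[[0,0,-0.0243],[0,0,-0.138],-1],[[0,0,0],[0.1528,-0.0638,0],-1],[[0,0,0],[0.1528,-0.0638,0],-1],[[0,0,0],[0.1528,-0.0638,0],-1],[[0,0,0],[0.1528,-0.0638,0],-1],[[0,0,0],[0.1528,-0.0638,0],-1],[[0,0,0],[0.1528,-0.0638,0],-1],[[0,0,0],[0.1528,-0.0638,0],-1],[[0,0,0],[0.1528,-0.0638,0],-1],[[0,0,0],[0.1528,-0.0638,0],-1],[[0,0,0],[0.1528,-0.0638,0],-1]]}}

```text
time_s: 1.3
tcp_pos: [466.7, -337.7, 260.5]
tool_rot: [[0.835, 0.55, -0.0], [0.55, -0.835, 0.0], [-0.0, -0.0, -1.0]]
ft_force: [0.4, -0.0, 0.1]
finger_gap: 1.0
finger_force: 0.0
```

Request:
{"method": "step_arm", "body": {"plan": [[[0,0,0],[0,0,0],-1],[[0,0,0],[0,0,0],-1]]}}

```text
time_s: 1.5
tcp_pos: [466.4, -338.5, 260.5]
tool_rot: [[0.834, 0.551, -0.0], [0.551, -0.834, 0.0], [-0.0, -0.0, -1.0]]
ft_force: [-0.3, -0.0, 0.7]
finger_gap: 1.0
finger_force: 0.0
```

```bash
python3 - <<'E'
from h import *
go(np.array([466.5,-338.5,154]),DOWN)
from bench import capture
s=capture("side");t=capture("top")
cv2.imwrite("pics/c1.png",np.hstack([cv2.resize(s[70:220,280:430],(400,400)),cv2.resize(t[160:290,380:510],(400,400))]))
E
```

```text
t 1.5 tcp [ 466.4 -338.5  260.5] F [-0.27 -0.04  0.68] gap 1.0 ff 0.0
turn units [-0.0001  0.0001  0.0003] deg 0.06 shift before turn [4.000e-04 5.000e-04 5.324e-01] after turn [3.000e-04 3.000e-04 5.324e-01]
```

View pics/c1.png

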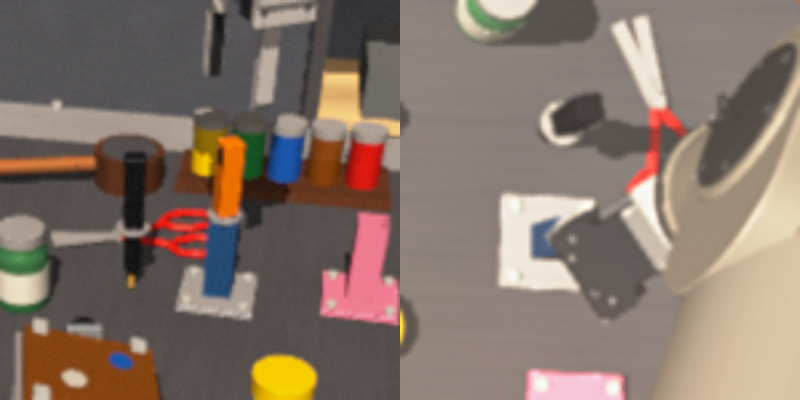

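The side crop shows the open fingers straddling the orange handle from above, the tool axis over it. I'll descend and close.

Request:
{"method": "step_arm", "body": {"plan": [[[0,0,0],[0,0,0.133],-1],[[0,0,0],[0,0,0.133],-1],[[0,0,0],[0,0,0.133],-1],[[0,0,0],[0,0,0.133],-1],[[0,0,0],[0,0,0],-1],[[0,0,0],[0,0,0],1],[[0,0,0],[0,0,0],1],[[0,0,0],[0,0,0],1],[[0,0,0],[0,0,0],1],[[0,0,0],[0,0,0],1],[[0,0,0],[0,0,0],1],[[0,0,0],[0,0,0],1]]}}

```text
time_s: 2.8
tcp_pos: [466.3, -339.0, 154.4]
tool_rot: [[0.835, 0.55, 0.0], [0.55, -0.835, -0.0], [0.0, 0.0, -1.0]]
ft_force: [-0.0, -0.3, 0.1]
finger_gap: 0.439
finger_force: 0.0
```

Request:
{"method": "step_arm", "body": {"plan": [[[0,0,0],[0,0,0],1],[[0,0,0],[0,0,0],1]]}}

```text
time_s: 3.0
tcp_pos: [466.3, -338.9, 154.2]
tool_rot: [[0.835, 0.55, -0.0], [0.55, -0.835, 0.0], [0.0, -0.0, -1.0]]
ft_force: [1.9, -0.8, -0.4]
finger_gap: 0.273
finger_force: 0.5
```

Request:
{"method": "step_arm", "body": {"plan": [[[0,0,0],[0,0,0],1],[[0,0,0],[0,0,0],1],[[0,0,0],[0,0,0],1],[[0,0,0],[0,0,0],1]]}}

```text
time_s: 3.4
tcp_pos: [466.3, -338.9, 154.3]
tool_rot: [[0.835, 0.55, -0.0], [0.55, -0.835, 0.0], [0.0, -0.0, -1.0]]
ft_force: [-0.7, 0.1, -0.3]
finger_gap: 0.254
finger_force: 29.7
```

Gap is 23.9 mm, equal to the handle width, and the grip force is 29.7 N. Lifting.

Request:
{"method": "step_arm", "body": {"plan": [[[0,0,0],[0,0,-0.05],1],[[0,0,0],[0,0,-0.1],1],[[0,0,0],[0,0,-0.1],1],[[0,0,0],[0,0,-0.1],1],[[0,0,0],[0,0,-0.1],1],[[0,0,0],[0,0,-0.1],1],[[0,0,0],[0,0,-0.1],1],[[0,0,0],[0,0,-0.1],1],[[0,0,0],[0,0,-0.1],1],[[0,0,0],[0,0,-0.1],1],[[0,0,0],[0,0,0],1],[[0,0,0],[0,0,0],1]]}}

```text
time_s: 4.6
tcp_pos: [466.1, -338.8, 344.2]
tool_rot: [[0.835, 0.55, 0.0], [0.55, -0.835, -0.0], [0.0, 0.0, -1.0]]
ft_force: [0.5, -0.1, -3.3]
finger_gap: 0.252
finger_force: 29.7
```

```bash
python3 - <<'E'
from h import *
# grasp: tip is 26 world at grasp TCP 154.3 -> tip 128.3 ahead of TCP
L=128.3
R=frame(YD,-N)
go(SPOT+N*(L+60),R)
from bench import capture
s=capture("side");cv2.imwrite("pics/c2.png",cv2.resize(s[0:200,270:470],(600,600)))
E
```

```text
t 4.6 tcp [ 466.1 -338.8  344.2] F [ 0.46 -0.12 -3.33] gap 0.252 ff 29.7
turn units [-0.0277  0.075   0.0031] deg 14.4 shift before turn [ 1.147  -1.1476  0.2977] after turn [ 1.0463 -1.1914  0.4552]
```

View pics/c2.png

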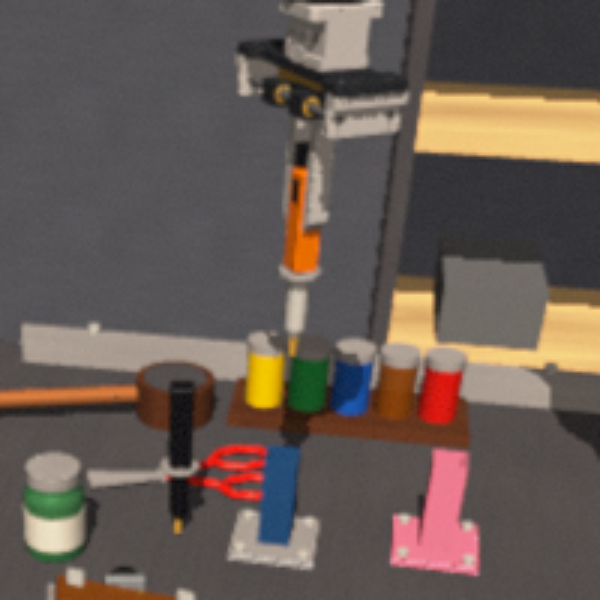

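The probe is out, upright and firmly held. Carrying it over the plate.

Request:
{"method": "step_arm", "body": {"plan": [[[0,0,0],[0.1043,-0.1043,0],1],[[0,0,0],[0.1043,-0.1043,0],1],[[0,0,0],[0.1043,-0.1043,0],1],[[0,0,0],[0.1043,-0.1043,0],1],[[0,0,0],[0.1043,-0.1043,0],1],[[0,0,0],[0.1043,-0.1043,0],1],[[0,0,0],[0.1043,-0.1043,0],1],[[0,0,0],[0.1043,-0.1043,0],1],[[0,0,0],[0.1043,-0.1043,0],1],[[0,0,0],[0.1043,-0.1043,0],1],[[0,0,0],[0.1043,-0.1043,0],1],[[0,0,0],[0,0,0],1]]}}

```text
time_s: 5.85
tcp_pos: [531.6, -16.9, 343.2]
tool_rot: [[0.832, 0.554, -0.001], [0.554, -0.832, 0.001], [-0.0, -0.002, -1.0]]
ft_force: [-0.0, -0.8, -1.2]
finger_gap: 0.258
finger_force: 29.7
```

Request:
{"method": "step_arm", "body": {"plan": [[[-0.0069,0.0187,0.0008],[0,0,0],1],[[-0.0069,0.0187,0.0008],[0,0,0],1],[[-0.0069,0.0187,0.0008],[0,0,0],1],[[-0.0069,0.0187,0.0008],[0,0,0],1],[[0,0,0],[0,0,0],1],[[0,0,0],[0,0,0],1]]}}

```text
time_s: 6.45
tcp_pos: [531.1, -21.5, 343.9]
tool_rot: [[0.813, 0.531, 0.24], [0.535, -0.843, 0.054], [0.231, 0.084, -0.969]]
ft_force: [0.2, 1.2, -0.3]
finger_gap: 0.253
finger_force: 29.7
```

```bash
python3 - <<'E'
from h import *
go(SPOT+N*(128.3+20),frame(YD,-N))
E
```

```text
t 6.45 tcp [531.1 -21.5 343.9] F [ 0.16  1.19 -0.26] gap 0.253 ff 29.7
turn units [-0.0003  0.0009 -0.0003] deg 0.17 shift before turn [-0.0652 -0.0263  0.4876] after turn [-0.0665 -0.0268  0.4874]
```

Request:
{"method": "step_arm", "body": {"plan": [[[0,0,0],[-0.013,-0.0053,0.0975],1],[[0,0,0],[-0.013,-0.0053,0.0975],1],[[0,0,0],[-0.013,-0.0053,0.0975],1],[[0,0,0],[-0.013,-0.0053,0.0975],1],[[0,0,0],[-0.013,-0.0053,0.0975],1],[[0,0,0],[0,0,0],1],[[0,0,0],[0,0,0],1],[[0,0,0],[0,0,0],1]]}}

```text
time_s: 7.25
tcp_pos: [542.5, -18.1, 247.3]
tool_rot: [[0.812, 0.531, 0.242], [0.535, -0.843, 0.055], [0.234, 0.085, -0.969]]
ft_force: [0.5, -0.8, -2.8]
finger_gap: 0.255
finger_force: 29.7
```

```bash
python3 - <<'E'
from h import *
from bench import capture
s=capture("side");t=capture("top")
go(SPOT+N*128.3,frame(YD,-N))
st=ctrl.sense();tip=st["tcp_pos"]+128.3*st["tool_rot"][:,2]
print("tip pred",tip,"off dot",tip-SPOT, "proj",proj("side",tip),proj("top",tip))
ax=lambda z:tip-(82+z)*st["tool_rot"][:,2]
print("collar px",proj("side",ax(0)),proj("top",ax(0)),"handle top",proj("side",ax(95)))
cv2.imwrite("pics/c3.png",np.hstack([cv2.resize(s[130:250,265:345],(400,600),interpolation=cv2.INTER_CUBIC),cv2.resize(t[140:260,280:360],(400,600),interpolation=cv2.INTER_CUBIC)]))
E
```

```text
t 7.35 tcp [542.4 -18.2 247.4] F [-0.16  0.69 -2.12] gap 0.254 ff 29.7
turn units [ 0.0001 -0.     -0.0001] deg 0.02 shift before turn [-0.0081 -0.0017  0.1052] after turn [-0.0081 -0.0017  0.1052]
tip pred [573.51299782 -11.1997161  123.09639065] off dot [-3.58700218 -0.5997161  20.79639065] proj [308.80586217 204.83245273] [318.00882561 194.26985404]
collar px [317.5910441  177.14661665] [318.80430653 196.91597455] handle top [328.9214809  141.43960248]
```

View pics/c3.png

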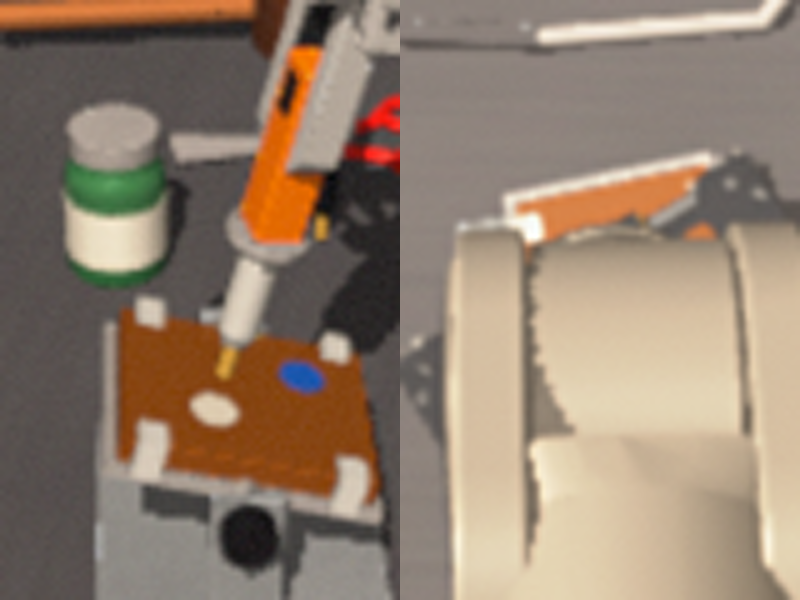

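Side crop: the tip is at about (309.4,205) and the dot at (307.6,211.6). Projected straight down the probe's axis, the tip lands within about 1 mm of the dot, so no lateral correction. I'll take a force baseline, then approach.

```bash
cat >> h.py <<'E'
def avg(n=8):
    from bench import capture
    F=[]
    for _ in range(n): im=capture("side"); F.append(ctrl.sense()["ft_force"])
    F=np.array(F); print("F",np.round(F.mean(0),2),"+-",np.round(F.std(0)/n**.5,2),"along n",round((F@N).mean(),2),"t",ctrl.sense()["time_s"]); return im
E
python3 -c "
from h import *
avg(10)"
```

```text
F [-0.33  0.2  -1.72] +- [0.09 0.18 0.15] along n -1.6 t 7.85
```

Request:
{"method": "step_arm", "body": {"plan": [[[0,0,0],[0,0,0.05],1],[[0,0,0],[0,0,0.04],1],[[0,0,0],[0,0,0.02],1],[[0,0,0],[0,0,0],1],[[0,0,0],[0,0,0],1]]}}

```text
time_s: 8.35
tcp_pos: [547.0, -16.9, 224.9]
tool_rot: [[0.812, 0.531, 0.241], [0.535, -0.843, 0.055], [0.233, 0.084, -0.969]]
ft_force: [-1.9, -0.5, 0.3]
finger_gap: 0.253
finger_force: 29.7
```

```bash
python3 -c "
from h import *
avg(10)
go(SPOT+N*128.3,frame(YD,-N))"
```

```text
F [-1.49  0.13 -0.25] +- [0.19 0.16 0.15] along n 0.11 t 8.85
t 8.85 tcp [547.2 -17.  225.1] F [-1.27  0.57 -0.55] gap 0.253 ff 29.7
turn units [-0.0001  0.0002 -0.0001] deg 0.04 shift before turn [-0.0051  0.0001 -0.0086] after turn [-0.005   0.0001 -0.0086]
```

The force rise is 1.7 N along the normal, about 1.8 mm pushed in, which agrees with geometry. 4.4 mm more.

Request:
{"method": "step_arm", "body": {"plan": [[[0,0,0],[0,0,0.007],1],[[0,0,0],[0,0,0.008],1],[[0,0,0],[0,0,0.007],1],[[0,0,0],[0,0,0],1],[[0,0,0],[0,0,0],1],[[0,0,0],[0,0,0],1]]}}

```text
time_s: 9.45
tcp_pos: [548.3, -16.8, 220.8]
tool_rot: [[0.812, 0.531, 0.242], [0.535, -0.843, 0.055], [0.233, 0.085, -0.969]]
ft_force: [-1.6, -0.1, 0.3]
finger_gap: 0.256
finger_force: 29.7
```

```bash
python3 -c "
from h import *
s=avg(16)
go(SPOT+N*122.3,frame(YD,-N))
cv2.imwrite('pics/c4.png',cv2.resize(s[150:240,270:345],(667,600)[:2],interpolation=cv2.INTER_CUBIC) if 0 else cv2.resize(s[160:235,270:345],(600,600),interpolation=cv2.INTER_CUBIC))"
```

```text
F [-1.3  -0.15  1.15] +- [0.12 0.14 0.13] along n 1.44 t 10.25
t 10.25 tcp [548.3 -16.7 220.8] F [-1.05 -1.11  1.67] gap 0.257 ff 29.7
turn units [-0.0001  0.0002 -0.0001] deg 0.05 shift before turn [-0.005   0.0003 -0.001 ] after turn [-0.005   0.0003 -0.001 ]
```

View pics/c4.png

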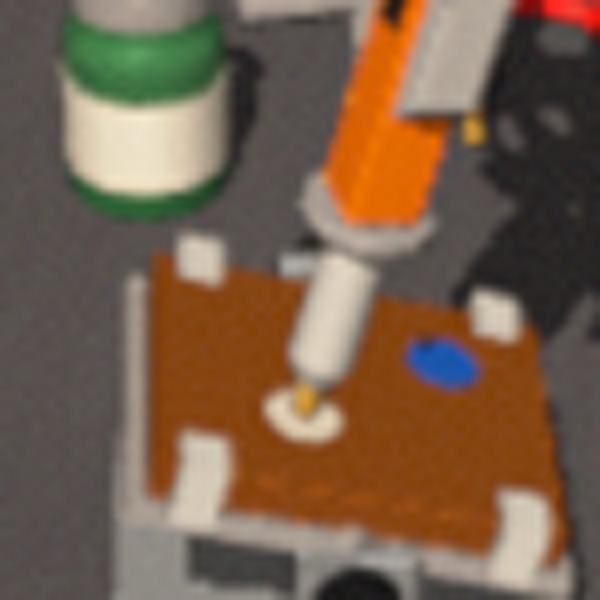

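The tip sits at crop (305,412) on the dot's centre (304,414). The normal force is about 3.0 N, which is about 6 mm of travel, so I'm handing in.

```bash
python3 -c "
from bench import order
print(order.close_job())"
```

```text
the job is handed in; nothing more can be done
None
```

The probe was drawn from its tube and is held square on the white dot, pressing about 3.0 N with the tip about 6 mm (half its travel) in; the job is handed in, but the hand-in call returned no verdict.

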